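Unclip a sharpening-stone holder from its bench socket

ROBOT

A 7-joint arm with a two-finger parallel gripper is mounted at the origin on the work surface. World frame = base frame: x ahead of the robot, y to its left, z up, the work surface at z = 0. Lengths are in m, angles in rad, forces in N, time in s.
With the tool pointing down it reaches from about 0.425 to 0.925 m from the base axis. Payload 6.8 kg.
Tool frame: the origin (TCP) lies between the finger pads; the fingertips stand finger_overhang ahead of it and the grasp point (between the pads) lies 6 mm ahead of it (finger_overhang is the distance from the TCP to the fingertips, in m); z points along the fingers, y is the line along which they close (so a half turn about z gives the same grasp; the last joint's range is limited). The gripper opens to 85 mm and grips with 20 to 120 N. Pads are 22 mm wide; open, the fingers measure 114 mm over their backs; the gripper's body (76 mm by 85 mm) begins 54 mm behind the grasp point. The pads swing forward as they close: fully open they stand 13 mm farther back than shut.
Start: joints at [1.23, 0.477, 0.022, 1.555, -0.011, 1.109, -0.083], TCP at [0.156, -0.657, 0.256] pointing down, gripper open.
Joint ranges: [-2.96, 2.96], [-0.34, 2.1], [-1.41, 1.46], [0.24, 2.44], [-1.37, 4.51], [0.17, 1.92], [-2.96, 2.96]. Speed limits (rad/s): [2.39, 2.39, 3.14, 3.14, 3.14, 3.14, 3.14].

INTERFACE

Orientations are given as a unit quaternion [w, x, y, z].
In Python, from station import * gives the robot as it stands.
- The arm moves only by the tool drive_tool, never from a script. Its argument "increments" is a list of rows, each an object of numbers: "claw": the finger opening in m, from 0 to 0.0854; "dx", "dy", "dz": the shift along the tool's x, y, z in m; "wx", "wy", "wz": the turn, a rotation vector about the tool's x, y, z in degrees. A call has 1 to 20 rows; each row shifts and turns the commanded pose from where the row before left it, along the tool's axes as they then stand; what a row does not reach is not made up. A row lasts 1/8 s, in which the tool goes at most 62.5 mm and 10.7 degrees, less where a joint would pass 70% of its speed; a pose out of reach is approached as far as the arm can. A call with a gripper value outside its range is refused whole. The fingers move at their own pace and stop on an object; "newtons" is the grip in N (left out, the last holds). Time passes only in rows, so rows that do not move let the fingers close. It gives the time, the measured TCP pose, the force, the opening and the grip force at its end, in the units of the state.
- get_obs(): the state, without advancing time (a new reading comes with each control period).
- read_camera(name): name is "scene" or "top" or "wrist"; returns (picture, depth): 384x512x3 uint8, red, green, blue; 384x512 float32, m along the optical axis (not along the pixel's ray), 0 where there is no reading.
- calibration(name): a dict with "intrinsics" (3x3 intrinsics, pixels), "R" (3x3) and "t" (3): a world point X has camera coordinates R X + t; the wrist camera has in their place "mount" (4x4, takes a point from camera to tool coordinates, whose origin is the TCP and whose axes are the flange's). Camera axes: x right, y down, z forward; pixel columns grow to the right and rows downward; lengths in m; the calibration is good to about 2 mm. A picture is of the moment at which its call begins: read the wrist's pose just before it. calibration takes no time and is no camera call.
- hand_in(): hands the job in; it is judged then, once.
The state is a dict: "t": time; "q": joint angles; "joint_vel": joint speeds; "joint_torque": joint torques, N m; "eef_pos": TCP position; "tool_rot": TCP orientation; "contact_force": force on the tool from outside, world axes, zero at the start; "torque": the same for the moment, N m; "gripper_width": opening from 0.0 (shut) to 1.0 (fully open); "grasp_force": force on a finger pad.
Only numpy, scipy, OpenCV 4.12 (cv2) and the standard library are available. Lean on these libraries where they do the work, as an engineer would, in place of code of your own. Each camera call takes 0.05 s, during which the arm holds its last target. There are 200 camera calls.

TASK

Take the clipped-in sharpening-stone holder out of its steel bench socket: hold its spring catch down by the two thumb pads beside the fin while you draw the holder straight out along the slide, then lay it flat, stone up, in the plywood tray and let go. Never force it: no yanking on the closed catch, no hard pushing against the socket, no dropping into the tray; and leave the other things on the bench alone.

Things in the scene. Friction and masses are not known exactly. Their poses are not given: they have to be found in the camera images.
- dock: The socket, dark steel, fixed. Base plate 175 (x -80 to 95) x 92 (y) x 16 mm; origin on the bench under it, z up. The holder slides on its top, z = 16. The way out is along its own -x. Over x = 39 to 95 side cheeks (inner faces y = +-34, top z = 42) with lips over the holder's edges (|y| over 23, z = 27.5 to 35.5) bar lifting until the holder is drawn out 40 mm.
- cross_bar (a point): Middle of the top of the socket's steel cross bar (x = 39 to 49, z = 37 to 45 in the socket's frame), behind which the holder's catch tooth hooks. The tooth meets the bar after about 1 mm of pull; 20 mm of pull brings it right through.
- holder: The loose holder, 0.2 to 0.45 kg, at first fully in the socket: origin 16 mm above the socket's, same axes, 2 mm side play. Aluminium plate 150 (x) x 64 (y) x 10 mm, origin in the middle of its underside, z up. On it a grey stone 66 x 58 mm (x -74 to -8, top z = 30), and an upright black fin to grip: 26 long (x 2 to 28), 12 thick in y, top z = 70.
- fin_top (a point): Centre of the top of the fin, 15 mm in +x and 70 mm up from the holder's origin.
- pads_low (a point): Middle between the two thumb pads (blocks 28 x 22 mm, one each side of the fin, |y| 8.5 to 30.5) on the catch plate; marks the lowest height of their tops, 15 mm in +x, 24.5 mm up from the holder's origin. Set screws hold them 0 to 15 mm higher: find by touch. Push down with fingertips astride the fin: 6 mm to a hard stop, 4 N at first, 13 N at the stop; free from about 4.5 mm.
- tray: Low open plywood tray, fixed, outside 250 (x) x 150 (y) x 26 mm high, walls and floor 6 mm thick; origin under its centre, on the bench, z up. The holder fits in it with its long side along the tray's x, either way round.
- oil: Bystander: amber oil bottle, 52 mm across, 130 mm tall, origin at its foot.
- knife: Bystander: kitchen knife lying flat, wooden handle 115 mm, blade 170 mm, up to 18 mm high; origin near the middle, on the bench.
- strop: Bystander: wooden strop block 190 x 55 x 22 mm, origin under its centre.
- brush: Bystander: hand brush lying on the bench, origin under it.
There are look-alikes about, which are no part of the job. Leave any red look-alike of the holder alone. What is shaped like the dock but pink is not meant.

How it is judged:
By the outcome, as a careful person would: the job done as asked, in the order asked, and still so for the second after the job is handed in, with the robot touching nothing.
It also fails if it takes over 45 s, if anything falls off the work surface, if the arm or the gripper's body presses on something with over 40 N, if the wrist force passes 120 N, or if a joint passes its speed limit or range.

## Working session

There is one attempt and no reset: what is moved stays moved. The work goes in short steps, Python scripts to look and compute and a tool call to move; the robot and the scene stay as the last step left them, time stands still between calls to the robot, and variables do not carry over. Pictures are saved under pics/ and viewed, at most 10 in all, crops included, and the job is handed in when it is done.

Besides the shell and the picture viewer there is one more tool, called after "Call:" as a command line: name --argument value ..., lists and objects as JSON in quotes. drive_tool: Moves the arm, as the interface text tells. Its arguments: {"type":"object","properties":{"increments":{"type":"array","items":{"type":"object","properties":{"claw":{"type":"number"},"dx":{"type":"number"},"dy":{"type":"number"},"dz":{"type":"number"},"wx":{"type":"number"},"wy":{"type":"number"},"wz":{"type":"number"}}}},"newtons":{"type":"number"}},"required":["increments"]}

```bash
mkdir -p pics; ls
python3 - <<'E'
from station import *
import cv2,numpy as np
o=get_obs();print({k:np.round(v,3) if not isinstance(v,dict) else v for k,v in o.items()})
for n in ["scene","top"]:
    p,d=read_camera(n);c=calibration(n);np.savez("pics/"+n+"0.npz",p=p,d=d,K=c["intrinsics"],R=c["R"],t=c["t"])
    cv2.imwrite("pics/%s0.png"%n,p[:,:,::-1]);C=-np.array(c["R"]).T@c["t"];print(n,C.round(3),np.array(c["R"]).round(2).tolist(),c["intrinsics"])
print(calibration("wrist"))
try: print(finger_overhang)
except Exception as e: print(e)
E
```

```text
pics
{'t': np.float64(0.0), 'q': array([ 1.23 ,  0.478,  0.022,  1.556, -0.011,  1.109, -0.083]), 'joint_vel': array([-0.   ,  0.   ,  0.002, -0.001,  0.001, -0.   , -0.001]), 'joint_torque': array([-0.0000e+00, -5.9645e+01,  1.6080e+00, -2.8119e+01,  1.2000e-02,
        9.0000e-03, -0.0000e+00]), 'eef_pos': array([ 0.156, -0.656,  0.255]), 'tool_rot': array([-0.001,  0.993,  0.116, -0.   ]), 'contact_force': array([0.007, 0.689, 0.846]), 'torque': array([-0.035, -0.008, -0.005]), 'grasp_force': np.float64(0.0), 'gripper_width': np.float64(1.001)}
scene [ 1.193 -0.468  0.96 ] [[0.56, 0.83, -0.01], [0.6, -0.42, -0.68], [-0.56, 0.38, -0.73]] [[407.00281812   0.         252.22293536]
 [  0.         407.00281812 187.99247887]
 [  0.           0.           1.        ]]
top [0.441 0.013 1.459] [[-0.02, -1.0, -0.01], [-1.0, 0.02, -0.07], [0.07, 0.01, -1.0]] [[445.77742137   0.         256.12433202]
 [  0.         445.77742137 194.69632117]
 [  0.           0.           1.        ]]
{'intrinsics': array([[332.53786458,   0.        , 260.10555445],
       [  0.        , 332.53786458, 191.47250173],
       [  0.        ,   0.        ,   1.        ]]), 'mount': array([[-7.80907849e-04, -9.61203595e-01, -2.75838792e-01,
         6.88625997e-02],
       [ 9.99999639e-01, -8.42838877e-04,  1.05975637e-04,
        -8.65144079e-04],
       [-3.34351821e-04, -2.75838609e-01,  9.61203906e-01,
        -1.17633508e-01],
       [ 0.00000000e+00,  0.00000000e+00,  0.00000000e+00,
         1.00000000e+00]])}
0.025
```

View pics/top0.png

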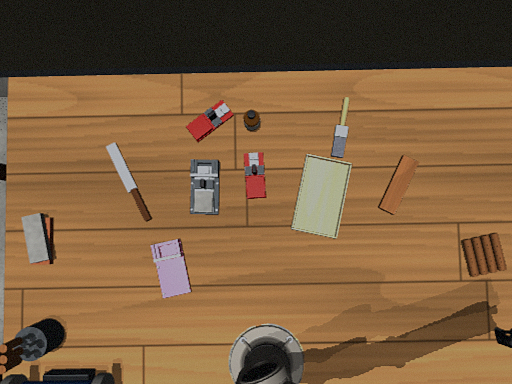

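View pics/scene0.png

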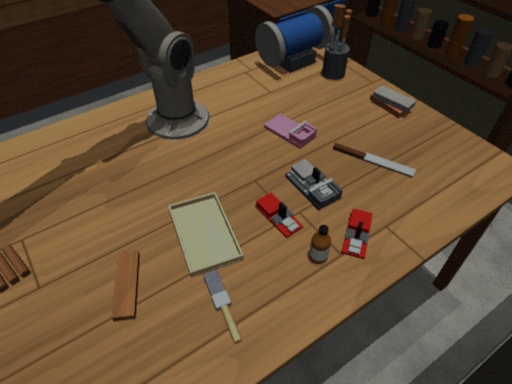

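The top view shows the dark dock with the holder in it at about (204,187), stone towards the robot. The tray is at (321,196), with red look-alikes at (209,121) and (255,175) and the pink dock at (171,268). In the scene view the dock is at (314,184) and the tray at (205,233).

```bash
cat > h.py <<'E'
import numpy as np,cv2
def cloud(f):
    z=np.load(f);p,d,K,R,t=[z[k] for k in "pdKRt"]
    v,u=np.mgrid[:384,:512]
    c=np.stack([(u-K[0,2])/K[0,0]*d,(v-K[1,2])/K[1,1]*d,d],-1)
    return p,d,(c-t)@R   # R^T (c-t)
def rect(P):
    (c,s,a)=cv2.minAreaRect((P[:,:2]*1000).astype(np.float32).reshape(-1,1,2));return np.round(c,1),np.round(s,1),round(a,1)
E
python3 - <<'E'
from h import *
p,d,W=cloud("pics/top0.npz")
print("bench z",np.median(W[220:260,215:280,2]), np.median(W[260:280,320:400,2]))
sl=(slice(150,225),slice(183,226));w=W[sl].reshape(-1,3);c=p[sl].reshape(-1,3)
for lo,hi in [(.008,.2),(.022,.034),(.037,.05),(.042,.052),(.07,.1)]:
    m=(w[:,2]>lo)&(w[:,2]<hi);print(lo,hi,m.sum(),w[m].mean(0).round(4),rect(w[m]) if m.sum()>3 else "")
sl=(slice(148,245),slice(285,357));w=W[sl].reshape(-1,3)
P=p[sl].reshape(-1,3).astype(int);y=(P[:,1]>P[:,0]-12)&(P[:,1]>150)
for lo,hi in [(.016,.04),(.002,.012)]:
    m=(w[:,2]>lo)&(w[:,2]<hi)&y;print("tray",m.sum(),w[m].mean(0).round(4),rect(w[m]))
big=cv2.resize(p[145:245,180:365],None,fx=4,fy=4,interpolation=cv2.INTER_CUBIC)
cv2.imwrite("pics/crop1.png",big[:,:,::-1])
E
```

```text
bench z 0.0008215368428710517 0.00042114476531714573
0.008 0.2 1580 [0.566  0.1876 0.0367] (array([564.4, 193.1]), array([136.7, 238.7]), 89.2)
0.022 0.034 233 [0.5825 0.1824 0.0278] (array([566.2, 191.2]), array([ 87.8, 174. ]), 86.5)
0.037 0.05 626 [0.5683 0.1901 0.0444] (array([569.6, 190. ]), array([ 88.9, 168.2]), 88.3)
0.042 0.052 537 [0.5483 0.1893 0.0471] (array([569.8, 192.5]), array([ 86.5, 170.2]), 85.7)
0.07 0.1 34 [0.5726 0.1888 0.0851] (array([573.1, 190.2]), array([12.8, 22.2]), 86.5)
tray 322 [ 0.5278 -0.1805  0.0263] (array([ 529.8, -186.9]), array([148.2, 248. ]), 76.8)
tray 2608 [ 0.5288 -0.1871  0.0069] (array([ 529.6, -187.5]), array([134.9, 236.4]), 76.8)
```

View pics/crop1.png

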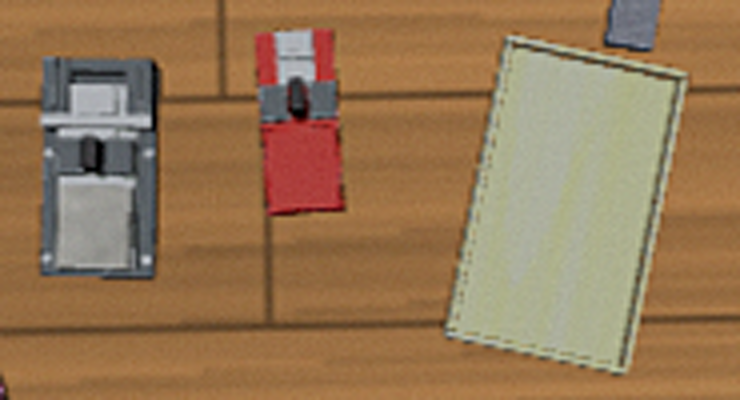

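Call:
drive_tool --increments '[{"dx":0.0356,"dy":-0.023},{"dx":0.0356,"dy":-0.023},{"dx":0.0356,"dy":-0.023},{"dx":0.0356,"dy":-0.023},{"dx":0.0356,"dy":-0.023},{"dx":0.0356,"dy":-0.023},{"dx":0.0356,"dy":-0.023},{"dx":0.0356,"dy":-0.023},{"dx":0.0356,"dy":-0.023},{"dx":0.0356,"dy":-0.023},{"dx":0.02,"dy":-0.0415},{"dx":0.02,"dy":-0.0415},{"dx":0.02,"dy":-0.0415},{"dx":0.02,"dy":-0.0415},{"dx":0.02,"dy":-0.0415},{"dx":0.02,"dy":-0.0415},{"dx":0.02,"dy":-0.0415},{"dx":0.02,"dy":-0.0415},{"dx":0.02,"dy":-0.0415},{"dx":0.02,"dy":-0.0415}]'

```text
schema error: expected keys claw, dx, dy, dz, wx, wy, wz
```

Call:
drive_tool --increments '[{"dx":0.02,"dy":-0.0415},{"dx":0.02,"dy":-0.0415},{"wz":5.6},{"wz":5.6},{"wz":5.6},{}]'

```text
schema error: expected keys claw, dx, dy, dz, wx, wy, wz
```

Call:
drive_tool --increments '[{"dx":0.0356,"dy":-0.023,"dz":0,"wx":0,"wy":0,"wz":0,"claw":0.085},{"dx":0.0356,"dy":-0.023,"dz":0,"wx":0,"wy":0,"wz":0,"claw":0.085},{"dx":0.0356,"dy":-0.023,"dz":0,"wx":0,"wy":0,"wz":0,"claw":0.085},{"dx":0.0356,"dy":-0.023,"dz":0,"wx":0,"wy":0,"wz":0,"claw":0.085},{"dx":0.0356,"dy":-0.023,"dz":0,"wx":0,"wy":0,"wz":0,"claw":0.085},{"dx":0.0356,"dy":-0.023,"dz":0,"wx":0,"wy":0,"wz":0,"claw":0.085},{"dx":0.0356,"dy":-0.023,"dz":0,"wx":0,"wy":0,"wz":0,"claw":0.085},{"dx":0.0356,"dy":-0.023,"dz":0,"wx":0,"wy":0,"wz":0,"claw":0.085},{"dx":0.0356,"dy":-0.023,"dz":0,"wx":0,"wy":0,"wz":0,"claw":0.085},{"dx":0.0356,"dy":-0.023,"dz":0,"wx":0,"wy":0,"wz":0,"claw":0.085},{"dx":0.02,"dy":-0.0415,"dz":0,"wx":0,"wy":0,"wz":0,"claw":0.085},{"dx":0.02,"dy":-0.0415,"dz":0,"wx":0,"wy":0,"wz":0,"claw":0.085},{"dx":0.02,"dy":-0.0415,"dz":0,"wx":0,"wy":0,"wz":0,"claw":0.085},{"dx":0.02,"dy":-0.0415,"dz":0,"wx":0,"wy":0,"wz":0,"claw":0.085},{"dx":0.02,"dy":-0.0415,"dz":0,"wx":0,"wy":0,"wz":0,"claw":0.085},{"dx":0.02,"dy":-0.0415,"dz":0,"wx":0,"wy":0,"wz":0,"claw":0.085},{"dx":0.02,"dy":-0.0415,"dz":0,"wx":0,"wy":0,"wz":0,"claw":0.085},{"dx":0.02,"dy":-0.0415,"dz":0,"wx":0,"wy":0,"wz":0,"claw":0.085}]'

```text
t: 2.35
eef_pos: [0.5281, 0.0104, 0.2561]
tool_rot: [0.0, 0.993, 0.116, -0.0]
contact_force: [0.7, -0.9, 0.4]
gripper_width: 0.994
grasp_force: 0.0
```

Call:
drive_tool --increments '[{"dx":0.02,"dy":-0.0415,"dz":0,"wx":0,"wy":0,"wz":0,"claw":0.085},{"dx":0.02,"dy":-0.0415,"dz":0,"wx":0,"wy":0,"wz":0,"claw":0.085},{"dx":0.02,"dy":-0.0415,"dz":0,"wx":0,"wy":0,"wz":0,"claw":0.085},{"dx":0.02,"dy":-0.0415,"dz":0,"wx":0,"wy":0,"wz":0,"claw":0.085},{"dx":0,"dy":0,"dz":0,"wx":0,"wy":0,"wz":5.6,"claw":0.085},{"dx":0,"dy":0,"dz":0,"wx":0,"wy":0,"wz":5.6,"claw":0.085},{"dx":0,"dy":0,"dz":0,"wx":0,"wy":0,"wz":5.6,"claw":0.085},{"dx":0,"dy":0,"dz":0,"wx":0,"wy":0,"wz":0,"claw":0.085}]'

```text
t: 3.35
eef_pos: [0.5675, 0.189, 0.2559]
tool_rot: [0.0, 1.0, -0.03, -0.0]
contact_force: [0.0, 0.3, -0.3]
gripper_width: 0.995
grasp_force: 0.0
```

```bash
cat >> h.py <<'E'
from scipy.spatial.transform import Rotation as Ro
def wshot(name):
    from station import get_obs,read_camera,calibration
    o=get_obs();p,d=read_camera("wrist");c=calibration("wrist");q=o["tool_rot"]
    T=np.eye(4);T[:3,:3]=Ro.from_quat([q[1],q[2],q[3],q[0]]).as_matrix();T[:3,3]=o["eef_pos"]
    X=T@c["mount"];R=X[:3,:3].T;t=-R@X[:3,3]
    np.savez("pics/%s.npz"%name,p=p,d=d,K=c["intrinsics"],R=R,t=t);cv2.imwrite("pics/%s.png"%name,p[:,:,::-1])
    x=T[:3,0];print("t",o["t"],"tcp",o["eef_pos"].round(4),"yaw",np.degrees(np.arctan2(x[1],x[0])).round(2),"zaxis",T[:3,2].round(4),"F",np.round(o["contact_force"],2),"w",o["gripper_width"])
E
python3 - <<'E'
from h import *
wshot("w1");p,d,W=cloud("pics/w1.npz");w=W.reshape(-1,3)
near=(abs(w[:,0]-.565)<.12)&(abs(w[:,1]-.19)<.07)&(d.ravel()>0)
print("bench",np.median(w[near&(w[:,2]<.006)][:,2]))
for lo,hi in [(.076,.1),(.05,.07),(.043,.05),(.04,.0435),(.012,.02)]:
    m=near&(w[:,2]>lo)&(w[:,2]<hi);print(lo,hi,m.sum(),w[m].mean(0).round(4),rect(w[m]) if m.sum()>3 else "")
E
```

```text
t 3.35 tcp [0.5675 0.189  0.2559] yaw -3.41 zaxis [-7.e-04 -5.e-04 -1.e+00] F [ 0.01  0.29 -0.3 ] w 0.9950568707804754
bench 7.310542547060512e-05
0.076 0.1 396 [0.572  0.1904 0.0855] (array([571. , 190.6]), array([11.6, 25.3]), 86.7)
0.05 0.07 1299 [0.5713 0.1907 0.0537] (array([570.5, 190.8]), array([60.2, 28.3]), 88.2)
0.043 0.05 4298 [0.5369 0.1917 0.0458] (array([565.7, 191.1]), array([ 87.4, 168.3]), 87.8)
0.04 0.0435 1279 [0.6206 0.1891 0.0419] (array([589.7, 190.1]), array([ 87.8, 120.6]), 87.9)
0.012 0.02 2637 [0.5529 0.1909 0.0162] (array([558.2, 190.8]), array([ 92.1, 164.3]), 87.9)
```

View pics/w1.png

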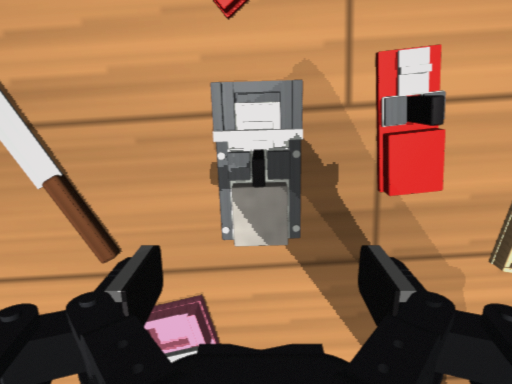

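The wrist view shows the holder at (258,165) with the fin at (259,167) and both pads beside it. Pad tops lie near z = 54 mm and the dock yaw is about -2.1°. I'll pre-close the fingers and come down to just above the fin.

Call:
drive_tool --increments '[{"dx":0.0044,"dy":-0.0017,"dz":0.02,"wx":0,"wy":0,"wz":-1.3,"claw":0.02},{"dx":0,"dy":0,"dz":0.03,"wx":0,"wy":0,"wz":0,"claw":0.02},{"dx":0,"dy":0,"dz":0.03,"wx":0,"wy":0,"wz":0,"claw":0.02},{"dx":0,"dy":0,"dz":0.03,"wx":0,"wy":0,"wz":0,"claw":0.02},{"dx":0,"dy":0,"dz":0.02,"wx":0,"wy":0,"wz":0,"claw":0.02},{"dx":0,"dy":0,"dz":0,"wx":0,"wy":0,"wz":0,"claw":0.02},{"dx":0,"dy":0,"dz":0,"wx":0,"wy":0,"wz":0,"claw":0.02},{"dx":0,"dy":0,"dz":0,"wx":0,"wy":0,"wz":0,"claw":0.02}]' --newtons 40

```text
t: 4.4
eef_pos: [0.573, 0.1908, 0.1275]
tool_rot: [-0.0, 1.0, -0.019, 0.001]
contact_force: [-0.1, 0.1, 0.9]
gripper_width: 0.232
grasp_force: 0.0
```

Run:
```python
from h import *
p,d,W=cloud("pics/w1.npz");w=W.reshape(-1,3);near=(abs(w[:,0]-.5705)<.012)&(abs(abs(w[:,1]-.1906)-.0195)<.008)
print("pad z",np.percentile(w[near][:,2],[10,50,90]))
wshot("w2");p,d,W=cloud("pics/w2.npz");w=W.reshape(-1,3)
near=(abs(w[:,0]-.565)<.12)&(abs(w[:,1]-.19)<.07)&(d.ravel()>0)
for lo,hi in [(.08,.09),(.05,.06),(.043,.05),(.012,.02)]:
    m=near&(w[:,2]>lo)&(w[:,2]<hi);print(lo,hi,m.sum(),w[m].mean(0).round(4) if m.any() else "",rect(w[m]) if m.sum()>3 else "")
```

```text
pad z [0.05346723 0.3114526  0.31913595]
t 4.4 tcp [0.573  0.1908 0.1275] yaw -2.16 zaxis [ 2.2e-03  8.0e-04 -1.0e+00] F [-0.06  0.06  0.93] w 0.23218722603090286
0.08 0.09 1089 [0.5723 0.1907 0.0857] (array([570.8, 190.7]), array([12. , 26.2]), 88.3)
0.05 0.06 3058 [0.5725 0.1906 0.0535] (array([570.9, 190.8]), array([61.1, 28.2]), 88.2)
0.043 0.05 6504 [0.5483 0.192  0.0456] (array([565.3, 190.5]), array([ 88.2, 168.7]), 88.6)
0.012 0.02 3194 [0.5875 0.1896 0.0162] (array([579.7, 190.2]), array([ 92.3, 120.7]), 87.8)
```

View pics/w2.png

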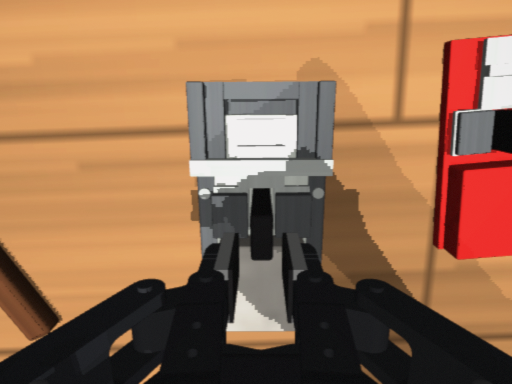

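The fin at (262,222) sits midway between the fingertips at (228,265) and (295,265). I'll go down astride it.

Call:
drive_tool --increments '[{"dx":-0.002,"dy":0,"dz":0.015,"wx":0,"wy":0,"wz":0,"claw":0.02},{"dx":0,"dy":0,"dz":0.015,"wx":0,"wy":0,"wz":0,"claw":0.02},{"dx":0,"dy":0,"dz":0.012,"wx":0,"wy":0,"wz":0,"claw":0.02},{"dx":0,"dy":0,"dz":0,"wx":0,"wy":0,"wz":0,"claw":0.02},{"dx":0,"dy":0,"dz":0,"wx":0,"wy":0,"wz":0,"claw":0.02}]'

```text
t: 5.08
eef_pos: [0.5704, 0.1907, 0.0843]
tool_rot: [-0.0, 1.0, -0.019, 0.0]
contact_force: [-0.5, 0.0, 0.2]
gripper_width: 0.231
grasp_force: 0.0
```

Call:
drive_tool --increments '[{"dx":0,"dy":0,"dz":0.001,"wx":0,"wy":0,"wz":0,"claw":0.02},{"dx":0,"dy":0,"dz":0.001,"wx":0,"wy":0,"wz":0,"claw":0.02},{"dx":0,"dy":0,"dz":0,"wx":0,"wy":0,"wz":0,"claw":0.02}]'

```text
t: 5.45
eef_pos: [0.5703, 0.1905, 0.0824]
tool_rot: [-0.0, 1.0, -0.019, 0.0]
contact_force: [0.6, 0.1, 0.1]
gripper_width: 0.236
grasp_force: 0.0
```

Call:
drive_tool --increments '[{"dx":0,"dy":0,"dz":0.001,"wx":0,"wy":0,"wz":0,"claw":0.02},{"dx":0,"dy":0,"dz":0.001,"wx":0,"wy":0,"wz":0,"claw":0.02},{"dx":0,"dy":0,"dz":0,"wx":0,"wy":0,"wz":0,"claw":0.02}]'

```text
t: 5.82
eef_pos: [0.5701, 0.1905, 0.0802]
tool_rot: [0.0, 1.0, -0.019, -0.0]
contact_force: [0.0, -0.3, -0.5]
gripper_width: 0.236
grasp_force: 0.0
```

Call:
drive_tool --increments '[{"dx":0,"dy":0,"dz":0,"wx":0,"wy":0,"wz":0,"claw":0.015},{"dx":0,"dy":0,"dz":0.001,"wx":0,"wy":0,"wz":0,"claw":0.015},{"dx":0,"dy":0,"dz":0,"wx":0,"wy":0,"wz":0,"claw":0.015}]'

```text
t: 6.2
eef_pos: [0.5702, 0.1905, 0.0792]
tool_rot: [0.0, 1.0, -0.019, -0.0]
contact_force: [0.2, -0.3, -0.3]
gripper_width: 0.176
grasp_force: 0.0
```

Call:
drive_tool --increments '[{"dx":0,"dy":0,"dz":0.001,"wx":0,"wy":0,"wz":0,"claw":0.015},{"dx":0,"dy":0,"dz":0,"wx":0,"wy":0,"wz":0,"claw":0.015}]'

```text
t: 6.45
eef_pos: [0.5703, 0.1906, 0.0786]
tool_rot: [0.0, 1.0, -0.019, 0.0]
contact_force: [-1.5, -0.3, 4.6]
gripper_width: 0.173
grasp_force: 2.0
```

Call:
drive_tool --increments '[{"dx":0,"dy":0,"dz":0.001,"wx":0,"wy":0,"wz":0,"claw":0.015},{"dx":0,"dy":0,"dz":0,"wx":0,"wy":0,"wz":0,"claw":0.015}]'

```text
t: 6.7
eef_pos: [0.5703, 0.1906, 0.0776]
tool_rot: [-0.0, 1.0, -0.019, 0.0]
contact_force: [-1.2, -0.3, 5.9]
gripper_width: 0.175
grasp_force: 2.8
```

Call:
drive_tool --increments '[{"dx":0,"dy":0,"dz":0.001,"wx":0,"wy":0,"wz":0,"claw":0.015},{"dx":0,"dy":0,"dz":0.001,"wx":0,"wy":0,"wz":0,"claw":0.015},{"dx":0,"dy":0,"dz":0.001,"wx":0,"wy":0,"wz":0,"claw":0.015},{"dx":0,"dy":0,"dz":0,"wx":0,"wy":0,"wz":0,"claw":0.015},{"dx":0,"dy":0,"dz":0,"wx":0,"wy":0,"wz":0,"claw":0.015}]'

```text
t: 7.32
eef_pos: [0.5703, 0.1906, 0.075]
tool_rot: [0.0, 1.0, -0.019, 0.0]
contact_force: [-3.3, -2.5, 9.1]
gripper_width: 0.174
grasp_force: 4.7
```

Call:
drive_tool --increments '[{"dx":0,"dy":0,"dz":0.001,"wx":0,"wy":0,"wz":0,"claw":0.015},{"dx":0,"dy":0,"dz":0.0005,"wx":0,"wy":0,"wz":0,"claw":0.015},{"dx":0,"dy":0,"dz":0,"wx":0,"wy":0,"wz":0,"claw":0.015},{"dx":0,"dy":0,"dz":0,"wx":0,"wy":0,"wz":0,"claw":0.015}]'

```text
t: 7.82
eef_pos: [0.5703, 0.1906, 0.0737]
tool_rot: [0.0, 1.0, -0.019, 0.0]
contact_force: [-3.5, -2.0, 11.4]
gripper_width: 0.177
grasp_force: 5.6
```

Call:
drive_tool --increments '[{"dx":0,"dy":0,"dz":0,"wx":0,"wy":0,"wz":0,"claw":0.012},{"dx":0,"dy":0,"dz":0,"wx":0,"wy":0,"wz":0,"claw":0.008},{"dx":0,"dy":0,"dz":0,"wx":0,"wy":0,"wz":0,"claw":0.0},{"dx":0,"dy":0,"dz":0,"wx":0,"wy":0,"wz":0,"claw":0.0}]' --newtons 60

```text
t: 8.32
eef_pos: [0.5706, 0.1905, 0.0739]
tool_rot: [0.0, 1.0, -0.019, 0.0]
contact_force: [-2.4, -1.6, 12.7]
gripper_width: 0.132
grasp_force: 65.9
```

Call:
drive_tool --increments '[{"dx":-0.001,"dy":0,"dz":0,"wx":0,"wy":0,"wz":0,"claw":0.0},{"dx":-0.001,"dy":0,"dz":0,"wx":0,"wy":0,"wz":0,"claw":0.0},{"dx":-0.001,"dy":0,"dz":0,"wx":0,"wy":0,"wz":0,"claw":0.0},{"dx":0,"dy":0,"dz":0,"wx":0,"wy":0,"wz":0,"claw":0.0}]'

```text
t: 8.82
eef_pos: [0.5695, 0.1907, 0.0739]
tool_rot: [-0.001, 1.0, -0.019, 0.002]
contact_force: [3.1, -1.2, 5.4]
gripper_width: 0.131
grasp_force: 65.2
```

Call:
drive_tool --increments '[{"dx":0,"dy":0,"dz":0,"wx":0,"wy":0,"wz":0,"claw":0.0},{"dx":0,"dy":0,"dz":0,"wx":0,"wy":0,"wz":0,"claw":0.0}]'

```text
t: 9.07
eef_pos: [0.5695, 0.1907, 0.0739]
tool_rot: [-0.001, 1.0, -0.019, 0.002]
contact_force: [3.3, -0.5, 6.0]
gripper_width: 0.131
grasp_force: 65.2
```

Run:
```python
from h import *
from station import get_obs
o=get_obs();print({k:np.round(o[k],4) for k in ("eef_pos","tool_rot","contact_force","torque","gripper_width","q")})
wshot("w3");p,d,W=cloud("pics/w3.npz")
cv2.imwrite("pics/w3b.png",cv2.resize(p[60:384,120:400],None,fx=1.8,fy=1.8)[:,:,::-1])
```

```text
{'eef_pos': array([0.5695, 0.1907, 0.0739]), 'tool_rot': array([-5.000e-04,  9.998e-01, -1.910e-02,  2.100e-03]), 'contact_force': array([ 3.3014, -0.4774,  6.0413]), 'torque': array([-0.3211, -0.2932,  0.0843]), 'gripper_width': np.float64(0.1311), 'q': array([-0.1992,  0.5968, -0.3026,  1.8587,  0.2584,  0.7199, -2.2565])}
t 9.075 tcp [0.5695 0.1907 0.0739] yaw -2.19 zaxis [ 4.3e-03  9.0e-04 -1.0e+00] F [ 3.3  -0.48  6.04] w 0.1310986445536416
```

View pics/w3b.png

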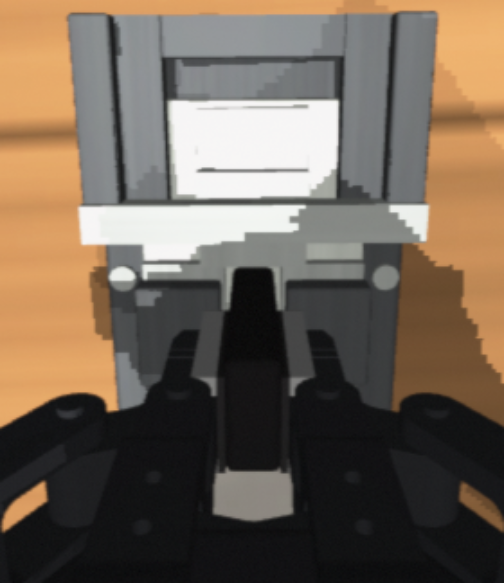

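The fin is held at (250,370) in the crop with the tips on the pads, but the tool moved only about 1.1 mm and the vertical load fell. The catch may not be fully clear, so I'll back off and reseat before pulling again.

Call:
drive_tool --increments '[{"dx":0.001,"dy":0,"dz":0,"wx":0,"wy":0,"wz":0,"claw":0.0},{"dx":0.001,"dy":0,"dz":0,"wx":0,"wy":0,"wz":0,"claw":0.0},{"dx":0.0005,"dy":0,"dz":0,"wx":0,"wy":0,"wz":0,"claw":0.0},{"dx":0,"dy":0,"dz":0,"wx":0,"wy":0,"wz":0,"claw":0.0}]'

```text
t: 9.62
eef_pos: [0.5696, 0.1907, 0.0739]
tool_rot: [0.0, 1.0, -0.019, 0.0]
contact_force: [-5.3, -1.5, 13.5]
gripper_width: 0.129
grasp_force: 66.0
```

Call:
drive_tool --increments '[{"dx":0,"dy":0,"dz":0,"wx":0,"wy":0,"wz":0,"claw":0.015},{"dx":0,"dy":0,"dz":0,"wx":0,"wy":0,"wz":0,"claw":0.015},{"dx":0,"dy":0,"dz":0,"wx":0,"wy":0,"wz":0,"claw":0.015}]'

```text
t: 10.0
eef_pos: [0.57, 0.1911, 0.0738]
tool_rot: [-0.0, 1.0, -0.019, 0.0]
contact_force: [-3.4, -0.8, 9.6]
gripper_width: 0.176
grasp_force: 5.5
```

Call:
drive_tool --increments '[{"dx":0,"dy":0,"dz":0.0005,"wx":0,"wy":0,"wz":0,"claw":0.015},{"dx":0,"dy":0,"dz":0.0005,"wx":0,"wy":0,"wz":0,"claw":0.015},{"dx":0,"dy":0,"dz":0,"wx":0,"wy":0,"wz":0,"claw":0.015}]'

```text
t: 10.38
eef_pos: [0.57, 0.191, 0.073]
tool_rot: [-0.0, 1.0, -0.019, 0.0]
contact_force: [-2.9, -1.4, 12.3]
gripper_width: 0.176
grasp_force: 6.2
```

Call:
drive_tool --increments '[{"dx":0,"dy":0,"dz":0,"wx":0,"wy":0,"wz":0,"claw":0.012},{"dx":0,"dy":0,"dz":0,"wx":0,"wy":0,"wz":0,"claw":0.008},{"dx":0,"dy":0,"dz":0,"wx":0,"wy":0,"wz":0,"claw":0.0},{"dx":0,"dy":0,"dz":0,"wx":0,"wy":0,"wz":0,"claw":0.0}]' --newtons 60

```text
t: 10.88
eef_pos: [0.5702, 0.1907, 0.0731]
tool_rot: [-0.0, 1.0, -0.019, 0.001]
contact_force: [-3.5, -1.4, 13.0]
gripper_width: 0.135
grasp_force: 66.2
```

Call:
drive_tool --increments '[{"dx":-0.001,"dy":0,"dz":0,"wx":0,"wy":0,"wz":0,"claw":0.0},{"dx":-0.001,"dy":0,"dz":0,"wx":0,"wy":0,"wz":0,"claw":0.0},{"dx":-0.001,"dy":0,"dz":0,"wx":0,"wy":0,"wz":0,"claw":0.0},{"dx":0,"dy":0,"dz":0,"wx":0,"wy":0,"wz":0,"claw":0.0}]'

```text
t: 11.38
eef_pos: [0.5693, 0.1909, 0.0732]
tool_rot: [-0.001, 1.0, -0.019, 0.002]
contact_force: [3.7, -0.5, 6.6]
gripper_width: 0.13
grasp_force: 65.6
```

Call:
drive_tool --increments '[{"dx":-0.0005,"dy":0,"dz":0,"wx":0,"wy":0,"wz":0,"claw":0.0},{"dx":-0.0005,"dy":0,"dz":0,"wx":0,"wy":0,"wz":0,"claw":0.0},{"dx":0,"dy":0,"dz":0,"wx":0,"wy":0,"wz":0,"claw":0.0}]'

```text
t: 11.75
eef_pos: [0.5684, 0.191, 0.0732]
tool_rot: [-0.001, 1.0, -0.019, 0.003]
contact_force: [5.6, -1.1, 6.0]
gripper_width: 0.135
grasp_force: 65.5
```

Call:
drive_tool --increments '[{"dx":-0.0005,"dy":0,"dz":0,"wx":0,"wy":0,"wz":0,"claw":0.0},{"dx":-0.0005,"dy":0,"dz":0,"wx":0,"wy":0,"wz":0,"claw":0.0},{"dx":0,"dy":0,"dz":0,"wx":0,"wy":0,"wz":0,"claw":0.0}]'

```text
t: 12.12
eef_pos: [0.5674, 0.1911, 0.0732]
tool_rot: [-0.001, 1.0, -0.019, 0.003]
contact_force: [3.7, -0.4, 6.7]
gripper_width: 0.138
grasp_force: 65.5
```

It slides now with steady friction of about 4 N, so the catch is clear.

Call:
drive_tool --increments '[{"dx":-0.0015,"dy":0,"dz":0,"wx":0,"wy":0,"wz":0,"claw":0.0},{"dx":-0.0015,"dy":0,"dz":0,"wx":0,"wy":0,"wz":0,"claw":0.0},{"dx":-0.0015,"dy":0,"dz":0,"wx":0,"wy":0,"wz":0,"claw":0.0},{"dx":-0.0015,"dy":0,"dz":0,"wx":0,"wy":0,"wz":0,"claw":0.0},{"dx":-0.0015,"dy":0,"dz":0,"wx":0,"wy":0,"wz":0,"claw":0.0}]'

```text
t: 12.75
eef_pos: [0.56, 0.1916, 0.0732]
tool_rot: [-0.001, 1.0, -0.019, 0.003]
contact_force: [3.5, 0.2, 6.3]
gripper_width: 0.136
grasp_force: 65.6
```

Call:
drive_tool --increments '[{"dx":-0.002,"dy":0,"dz":0,"wx":0,"wy":0,"wz":0,"claw":0.0},{"dx":-0.002,"dy":0,"dz":0,"wx":0,"wy":0,"wz":0,"claw":0.0},{"dx":-0.002,"dy":0,"dz":0,"wx":0,"wy":0,"wz":0,"claw":0.0},{"dx":-0.002,"dy":0,"dz":0,"wx":0,"wy":0,"wz":0,"claw":0.0},{"dx":-0.002,"dy":0,"dz":0,"wx":0,"wy":0,"wz":0,"claw":0.0}]'

```text
t: 13.38
eef_pos: [0.5501, 0.192, 0.0732]
tool_rot: [-0.001, 1.0, -0.019, 0.003]
contact_force: [5.2, -0.0, 6.4]
gripper_width: 0.132
grasp_force: 65.6
```

Call:
drive_tool --increments '[{"dx":-0.0025,"dy":0,"dz":0,"wx":0,"wy":0,"wz":0,"claw":0.0},{"dx":-0.0025,"dy":0,"dz":0,"wx":0,"wy":0,"wz":0,"claw":0.0},{"dx":-0.0025,"dy":0,"dz":0,"wx":0,"wy":0,"wz":0,"claw":0.0},{"dx":-0.0025,"dy":0,"dz":0,"wx":0,"wy":0,"wz":0,"claw":0.0},{"dx":-0.0025,"dy":0,"dz":0,"wx":0,"wy":0,"wz":0,"claw":0.0},{"dx":-0.0025,"dy":0,"dz":0,"wx":0,"wy":0,"wz":0,"claw":0.0},{"dx":-0.0025,"dy":0,"dz":0,"wx":0,"wy":0,"wz":0,"claw":0.0},{"dx":-0.0025,"dy":0,"dz":0,"wx":0,"wy":0,"wz":0,"claw":0.0},{"dx":-0.0025,"dy":0,"dz":0,"wx":0,"wy":0,"wz":0,"claw":0.0},{"dx":-0.0025,"dy":0,"dz":0,"wx":0,"wy":0,"wz":0,"claw":0.0},{"dx":-0.0025,"dy":0,"dz":0,"wx":0,"wy":0,"wz":0,"claw":0.0},{"dx":-0.0025,"dy":0,"dz":0,"wx":0,"wy":0,"wz":0,"claw":0.0},{"dx":-0.0025,"dy":0,"dz":0,"wx":0,"wy":0,"wz":0,"claw":0.0},{"dx":-0.0025,"dy":0,"dz":0,"wx":0,"wy":0,"wz":0,"claw":0.0}]'

```text
t: 15.12
eef_pos: [0.5154, 0.1934, 0.0733]
tool_rot: [-0.001, 1.0, -0.019, 0.003]
contact_force: [4.9, 0.9, 6.4]
gripper_width: 0.137
grasp_force: 65.6
```

Call:
drive_tool --increments '[{"dx":0,"dy":0,"dz":0,"wx":0,"wy":0,"wz":0,"claw":0.0},{"dx":0,"dy":0,"dz":-0.001,"wx":0,"wy":0,"wz":0,"claw":0.0},{"dx":0,"dy":0,"dz":-0.001,"wx":0,"wy":0,"wz":0,"claw":0.0},{"dx":0,"dy":0,"dz":-0.002,"wx":0,"wy":0,"wz":0,"claw":0.0},{"dx":0,"dy":0,"dz":-0.002,"wx":0,"wy":0,"wz":0,"claw":0.0},{"dx":0,"dy":0,"dz":0,"wx":0,"wy":0,"wz":0,"claw":0.0}]' --newtons 90

```text
t: 15.88
eef_pos: [0.5121, 0.1927, 0.0777]
tool_rot: [0.0, 1.0, -0.019, -0.0]
contact_force: [0.4, -0.7, -3.3]
gripper_width: 0.127
grasp_force: 95.2
```

Call:
drive_tool --increments '[{"dx":0,"dy":0,"dz":-0.008,"wx":0,"wy":0,"wz":0,"claw":0.0},{"dx":0,"dy":0,"dz":-0.016,"wx":0,"wy":0,"wz":0,"claw":0.0},{"dx":0,"dy":0,"dz":-0.02,"wx":0,"wy":0,"wz":0,"claw":0.0},{"dx":0,"dy":0,"dz":-0.024,"wx":0,"wy":0,"wz":0,"claw":0.0},{"dx":0,"dy":0,"dz":-0.024,"wx":0,"wy":0,"wz":0,"claw":0.0},{"dx":0,"dy":0,"dz":-0.016,"wx":0,"wy":0,"wz":0,"claw":0.0},{"dx":0,"dy":0,"dz":0,"wx":0,"wy":0,"wz":0,"claw":0.0}]'

```text
t: 16.75
eef_pos: [0.5131, 0.1931, 0.1874]
tool_rot: [-0.001, 1.0, -0.019, 0.001]
contact_force: [-0.1, 1.2, -4.0]
gripper_width: 0.129
grasp_force: 95.4
```

Run:
```python
from h import *
wshot("w4");p,d,W=cloud("pics/w4.npz")
from station import read_camera,calibration,get_obs
o=get_obs();q=o["tool_rot"];Rt=Ro.from_quat([q[1],q[2],q[3],q[0]]).as_matrix()
L=(W-o["eef_pos"])@Rt   # tool coords
w=L[(d>0)&(d<.35)]
m=(W[...,2]>.09)&(d>0)&(d<.35);print("z hist",np.histogram(W[m][:,2],bins=12))
p2,d2=read_camera("scene")
cv2.imwrite("pics/s4.png",np.hstack([cv2.resize(p2[60:260,140:380],None,fx=1.65,fy=1.65),cv2.resize(p,(400,330))])[:,:,::-1])
```

```text
t 16.75 tcp [0.5131 0.1931 0.1874] yaw -2.17 zaxis [ 0.003   0.0011 -1.    ] F [-0.12  1.22 -3.96] w 0.12915977990338545
z hist (array([ 6073,  6813,  4087,   966,   947,  1093,  3229,  3597,  8254,
        8678, 12613,  4671]), array([0.1308341 , 0.14141003, 0.15198597, 0.1625619 , 0.17313783,
       0.18371376, 0.19428969, 0.20486563, 0.21544156, 0.22601749,
       0.23659342, 0.24716935, 0.25774529]))
```

View pics/s4.png

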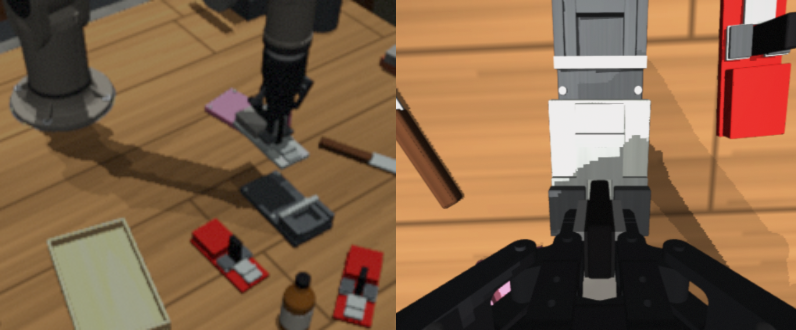

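The holder hangs level and clean: in the right half its plate is at about (600,145) with the fin at (597,230), and in the left half the dock at (290,205) is empty. I'll carry it to the tray.

Call:
drive_tool --increments '[{"dx":0.0019,"dy":0.0159,"dz":0,"wx":0,"wy":0,"wz":0,"claw":0.0},{"dx":0.0038,"dy":0.0319,"dz":0,"wx":0,"wy":0,"wz":0,"claw":0.0},{"dx":0.0038,"dy":0.0319,"dz":0,"wx":0,"wy":0,"wz":0,"claw":0.0},{"dx":0.0038,"dy":0.0319,"dz":0,"wx":0,"wy":0,"wz":0,"claw":0.0},{"dx":0.0038,"dy":0.0319,"dz":0,"wx":0,"wy":0,"wz":0,"claw":0.0},{"dx":0.0038,"dy":0.0319,"dz":0,"wx":0,"wy":0,"wz":0,"claw":0.0},{"dx":0.0038,"dy":0.0319,"dz":0,"wx":0,"wy":0,"wz":0,"claw":0.0},{"dx":0.0038,"dy":0.0319,"dz":0,"wx":0,"wy":0,"wz":0,"claw":0.0},{"dx":0.0038,"dy":0.0319,"dz":0,"wx":0,"wy":0,"wz":0,"claw":0.0},{"dx":0.0038,"dy":0.0319,"dz":0,"wx":0,"wy":0,"wz":0,"claw":0.0},{"dx":0.0038,"dy":0.0319,"dz":0,"wx":0,"wy":0,"wz":0,"claw":0.0},{"dx":0.0038,"dy":0.0319,"dz":0,"wx":0,"wy":0,"wz":0,"claw":0.0},{"dx":0.0019,"dy":0.0159,"dz":0,"wx":0,"wy":0,"wz":0,"claw":0.0},{"dx":0,"dy":0,"dz":0,"wx":0,"wy":0,"wz":4,"claw":0.0},{"dx":0,"dy":0,"dz":0,"wx":0,"wy":0,"wz":4,"claw":0.0},{"dx":0,"dy":0,"dz":0,"wx":0,"wy":0,"wz":3,"claw":0.0},{"dx":0,"dy":0,"dz":0,"wx":0,"wy":0,"wz":0,"claw":0.0}]'

```text
t: 18.98
eef_pos: [0.543, -0.191, 0.1853]
tool_rot: [-0.0, 0.993, -0.114, -0.001]
contact_force: [-0.5, 0.9, -3.1]
gripper_width: 0.132
grasp_force: 95.7
```

Run:
```python
from h import *
wshot("w5");p,d,W=cloud("pics/w5.npz")
from station import get_obs
o=get_obs();q=o["tool_rot"];Rt=Ro.from_quat([q[1],q[2],q[3],q[0]]).as_matrix()
L=(W-o["eef_pos"])@Rt
for n,(x0,x1,y1) in {"front plate":(.035,.07,.035),"pads":(-.02,.02,.035)}.items():
    m=(L[...,0]>x0)&(L[...,0]<x1)&(abs(L[...,1])<y1)&(L[...,2]>.02)&(L[...,2]<.075)&(d>0)
    w=W[m];print(n,m.sum(),np.percentile(L[m][:,2],[5,50,95]).round(4), L[m][:,:2].min(0).round(4),L[m][:,:2].max(0).round(4))
    if n[0]=="f":
        zz=L[m][:,2];print(np.histogram(zz,bins=10))
        k=abs(zz-np.median(zz))<.004;A=np.c_[L[m][k][:,:2],np.ones(k.sum())];print("plane slope",np.linalg.lstsq(A,zz[k],rcond=None)[0])
```

```text
t 18.975 tcp [ 0.543  -0.191   0.1853] yaw -13.1 zaxis [-1.e-03  5.e-04 -1.e+00] F [-0.48  0.9  -3.12] w 0.13183641323852738
front plate 6757 [0.0376 0.0464 0.0483] [ 0.035  -0.0322] [0.0594 0.0319]
(array([ 316,  560,  120, 1895,  263, 3172,  309,    0,   44,   78]), array([0.03540563, 0.03752946, 0.03965329, 0.04177712, 0.04390095,
       0.04602478, 0.04814861, 0.05027243, 0.05239626, 0.05452009,
       0.05664392]))
plane slope [-0.01297092 -0.00097638  0.0465417 ]
pads 6394 [0.0247 0.0276 0.0474] [-0.0147 -0.0323] [0.02   0.0318]
```

Call:
drive_tool --increments '[{"dx":0.001,"dy":0,"dz":0.01,"wx":0,"wy":0,"wz":0,"claw":0.0},{"dx":0,"dy":0,"dz":0.02,"wx":0,"wy":0,"wz":0,"claw":0.0},{"dx":0,"dy":0,"dz":0.025,"wx":0,"wy":0,"wz":0,"claw":0.0},{"dx":0,"dy":0,"dz":0.025,"wx":0,"wy":0,"wz":0,"claw":0.0},{"dx":0,"dy":0,"dz":0.018,"wx":0,"wy":0,"wz":0,"claw":0.0},{"dx":0,"dy":0,"dz":0.01,"wx":0,"wy":0,"wz":0,"claw":0.0},{"dx":0,"dy":0,"dz":0.005,"wx":0,"wy":0,"wz":0,"claw":0.0},{"dx":0,"dy":0,"dz":0,"wx":0,"wy":0,"wz":0,"claw":0.0},{"dx":0,"dy":0,"dz":0,"wx":0,"wy":0,"wz":0,"claw":0.0}]'

```text
t: 20.15
eef_pos: [0.5449, -0.1918, 0.0735]
tool_rot: [0.0, 0.993, -0.115, 0.001]
contact_force: [0.3, -0.5, -3.2]
gripper_width: 0.128
grasp_force: 95.7
```

Call:
drive_tool --increments '[{"dx":0,"dy":0,"dz":0.001,"wx":0,"wy":0,"wz":0,"claw":0.0},{"dx":0,"dy":0,"dz":0.001,"wx":0,"wy":0,"wz":0,"claw":0.0},{"dx":0,"dy":0,"dz":0.001,"wx":0,"wy":0,"wz":0,"claw":0.0},{"dx":0,"dy":0,"dz":0,"wx":0,"wy":0,"wz":0,"claw":0.0}]'

```text
t: 20.65
eef_pos: [0.5443, -0.1916, 0.0697]
tool_rot: [-0.0, 0.993, -0.115, -0.0]
contact_force: [-0.6, -0.6, -3.9]
gripper_width: 0.126
grasp_force: 95.7
```

Call:
drive_tool --increments '[{"dx":0,"dy":0,"dz":0.001,"wx":0,"wy":0,"wz":0,"claw":0.0},{"dx":0,"dy":0,"dz":0.001,"wx":0,"wy":0,"wz":0,"claw":0.0},{"dx":0,"dy":0,"dz":0.001,"wx":0,"wy":0,"wz":0,"claw":0.0},{"dx":0,"dy":0,"dz":0.001,"wx":0,"wy":0,"wz":0,"claw":0.0},{"dx":0,"dy":0,"dz":0,"wx":0,"wy":0,"wz":0,"claw":0.0}]'

```text
t: 21.28
eef_pos: [0.5443, -0.1917, 0.0657]
tool_rot: [0.0, 0.993, -0.115, -0.0]
contact_force: [0.5, -0.3, -3.5]
gripper_width: 0.128
grasp_force: 95.7
```

Call:
drive_tool --increments '[{"dx":0,"dy":0,"dz":0.0007,"wx":0,"wy":0,"wz":0,"claw":0.0},{"dx":0,"dy":0,"dz":0.0007,"wx":0,"wy":0,"wz":0,"claw":0.0},{"dx":0,"dy":0,"dz":0,"wx":0,"wy":0,"wz":0,"claw":0.0}]'

```text
t: 21.65
eef_pos: [0.5443, -0.1916, 0.0644]
tool_rot: [-0.0, 0.993, -0.115, -0.0]
contact_force: [0.2, -0.5, -3.0]
gripper_width: 0.128
grasp_force: 95.7
```

Call:
drive_tool --increments '[{"dx":0,"dy":0,"dz":0.0007,"wx":0,"wy":0,"wz":0,"claw":0.0},{"dx":0,"dy":0,"dz":0,"wx":0,"wy":0,"wz":0,"claw":0.0},{"dx":0,"dy":0,"dz":0,"wx":0,"wy":0,"wz":0,"claw":0.0}]'

```text
t: 22.02
eef_pos: [0.5444, -0.1916, 0.0637]
tool_rot: [0.0, 0.993, -0.115, 0.0]
contact_force: [-0.4, -0.1, -3.3]
gripper_width: 0.13
grasp_force: 95.7
```

Call:
drive_tool --increments '[{"dx":0,"dy":0,"dz":0.0005,"wx":0,"wy":0,"wz":0,"claw":0.0},{"dx":0,"dy":0,"dz":0,"wx":0,"wy":0,"wz":0,"claw":0.0}]'

```text
t: 22.28
eef_pos: [0.5444, -0.1916, 0.0632]
tool_rot: [-0.0, 0.993, -0.115, 0.0]
contact_force: [0.0, 0.7, -4.0]
gripper_width: 0.129
grasp_force: 95.9
```

Call:
drive_tool --increments '[{"dx":0,"dy":0,"dz":0.0005,"wx":0,"wy":0,"wz":0,"claw":0.0},{"dx":0,"dy":0,"dz":0.0003,"wx":0,"wy":0,"wz":0,"claw":0.0},{"dx":0,"dy":0,"dz":0,"wx":0,"wy":0,"wz":0,"claw":0.0}]'

```text
t: 22.65
eef_pos: [0.5444, -0.1917, 0.0632]
tool_rot: [0.0, 0.993, -0.115, 0.0]
contact_force: [-3.4, 0.3, 5.3]
gripper_width: 0.13
grasp_force: 96.8
```

Call:
drive_tool --increments '[{"dx":0,"dy":0,"dz":0.0005,"wx":0,"wy":0,"wz":0,"claw":0.0},{"dx":0,"dy":0,"dz":0,"wx":0,"wy":0,"wz":0,"claw":0.0}]'

```text
t: 22.9
eef_pos: [0.5444, -0.1917, 0.0632]
tool_rot: [0.0, 0.993, -0.115, 0.0]
contact_force: [-4.8, 1.3, 10.7]
gripper_width: 0.129
grasp_force: 97.4
```

Call:
drive_tool --increments '[{"dx":0,"dy":0,"dz":-0.0008,"wx":0,"wy":0,"wz":0,"claw":0.0},{"dx":0,"dy":0,"dz":0,"wx":0,"wy":0,"wz":0,"claw":0.0}]'

```text
t: 23.15
eef_pos: [0.5444, -0.1917, 0.0632]
tool_rot: [0.0, 0.993, -0.115, 0.0]
contact_force: [-2.7, 1.9, 6.6]
gripper_width: 0.129
grasp_force: 96.4
```

Call:
drive_tool --increments '[{"dx":0,"dy":0,"dz":0,"wx":0,"wy":0,"wz":0,"claw":0.014},{"dx":0,"dy":0,"dz":0,"wx":0,"wy":0,"wz":0,"claw":0.018},{"dx":0,"dy":0,"dz":0,"wx":0,"wy":0,"wz":0,"claw":0.018},{"dx":0,"dy":0,"dz":-0.001,"wx":0,"wy":0,"wz":0,"claw":0.02},{"dx":0,"dy":0,"dz":-0.002,"wx":0,"wy":0,"wz":0,"claw":0.02},{"dx":0,"dy":0,"dz":-0.002,"wx":0,"wy":0,"wz":0,"claw":0.02},{"dx":0,"dy":0,"dz":-0.002,"wx":0,"wy":0,"wz":0,"claw":0.02},{"dx":0,"dy":0,"dz":-0.002,"wx":0,"wy":0,"wz":0,"claw":0.022},{"dx":0,"dy":0,"dz":0,"wx":0,"wy":0,"wz":0,"claw":0.022}]' --newtons 30

```text
t: 24.28
eef_pos: [0.5444, -0.1916, 0.0716]
tool_rot: [-0.0, 0.993, -0.115, 0.0]
contact_force: [0.8, -0.0, 1.0]
gripper_width: 0.256
grasp_force: 0.0
```

Call:
drive_tool --increments '[{"dx":0,"dy":0,"dz":-0.006,"wx":0,"wy":0,"wz":0,"claw":0.022},{"dx":0,"dy":0,"dz":-0.015,"wx":0,"wy":0,"wz":0,"claw":0.022},{"dx":0,"dy":0,"dz":-0.025,"wx":0,"wy":0,"wz":0,"claw":0.025},{"dx":0,"dy":0,"dz":-0.03,"wx":0,"wy":0,"wz":0,"claw":0.04},{"dx":0,"dy":0,"dz":-0.04,"wx":0,"wy":0,"wz":0,"claw":0.06},{"dx":0,"dy":0,"dz":-0.04,"wx":0,"wy":0,"wz":0,"claw":0.085},{"dx":0,"dy":0,"dz":-0.03,"wx":0,"wy":0,"wz":0,"claw":0.085},{"dx":0,"dy":0,"dz":0,"wx":0,"wy":0,"wz":0,"claw":0.085}]'

```text
t: 25.28
eef_pos: [0.5459, -0.192, 0.2616]
tool_rot: [0.001, 0.993, -0.115, 0.003]
contact_force: [0.3, -0.9, 0.5]
gripper_width: 0.999
grasp_force: 0.0
```

Run:
```python
from h import *
wshot("w6");p,d,W=cloud("pics/w6.npz");w=W.reshape(-1,3);near=(abs(w[:,0]-.53)<.1)&(abs(w[:,1]+.187)<.06)&(d.ravel()>0)
for lo,hi in [(.066,.09),(.033,.038),(.013,.019)]:
    m=near&(w[:,2]>lo)&(w[:,2]<hi);print(lo,hi,m.sum(),w[m].mean(0).round(4),rect(w[m]))
```

```text
t 25.275 tcp [ 0.5459 -0.192   0.2616] yaw -13.17 zaxis [ 0.0064 -0.0018 -1.    ] F [ 0.28 -0.91  0.52] w 0.9994784264294319
0.066 0.09 333 [ 0.5451 -0.192   0.0757] (array([ 544.3, -191.9]), array([10.4, 25.1]), 76.7)
0.033 0.038 2971 [ 0.4912 -0.1795  0.0361] (array([ 521.2, -186.5]), array([ 58. , 129.8]), 77.0)
0.013 0.019 1786 [ 0.567  -0.1965  0.0161] (array([ 529.6, -186.7]), array([207.1, 110.1]), 5.4)
```

View pics/w6.png

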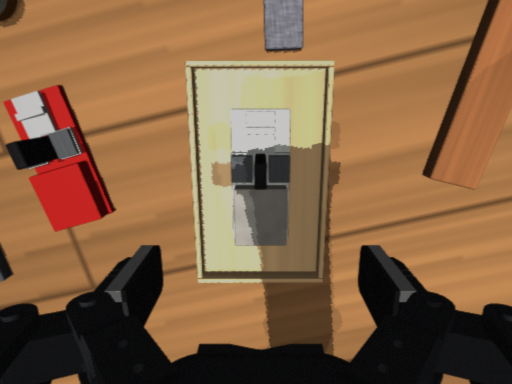

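The holder lies flat, stone up, centred in the tray at about (261,178). Fin top is at z ≈ 76 mm and the stone top at ≈ 36 mm, as expected on the 6 mm floor, and the gripper is clear.

```bash
python3 -c "
from station import *
print(hand_in())"
```

```text
the job is handed in; nothing more can be done
None
```

The holder is out of the socket and lying flat, stone up, in the middle of the plywood tray. The gripper is clear, nothing else on the bench was touched, and I handed the job in at about 25 s of the 45 s limit.

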